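# Free the jammed pillar and stand it in the coil hoop

## Robot

A 6-joint arm with a two-finger parallel gripper is mounted at the origin on a cart in front of the work surface, level with it; the furniture and walls round the work are solid. World frame = base frame: x ahead of the robot, y to its left, z up, the work surface at z = 0. Lengths are in m, angles in rad, forces in N, time in s.
With the tool pointing down it reaches from about 0.4 to 0.925 m from the base axis. Payload 3.4 kg.
Tool frame: the origin (TCP) lies midway between the tips of the shut fingers; the grasp point (between the pads) lies 19 mm behind it (bot.grip_point_offset is the x of the grasp point in the tool frame, in m); x points along the fingers, z is the direction in which the jaws open and shut, and the axes are right-handed (so a half turn about x gives the same grasp; the last joint's range is limited). The gripper opens to 85 mm and grips with 20 to 120 N. Pads are 22 mm wide; open, the fingers measure 114 mm over their backs; the gripper's body (76 mm by 85 mm) begins 54 mm behind the grasp point. The pads swing forward as they close: fully open they stand 13 mm farther back than shut.
Start: joints at [1.185, 0.307, 1.506, -0, 1.328, -0.073], TCP at [0.177, 0.547, 0.231] pointing down, gripper open.
Joint ranges: [-3.12, 3.12], [-1.05, 2.28], [0.14, 2.33], [-1.42, 4.57], [0.1, 2.73], [-2.68, 2.68]. Speed limits (rad/s): [2.57, 2.57, 3.14, 3.14, 3.14, 3.14].

## Interface

Orientations are given as a unit quaternion [w, x, y, z].
In Python, from cell import status, cams, finish_job, bot gives the robot as it stands.
- The arm moves only by the tool step_arm, never from a script. Its argument "moves" is one flat list of numbers, 5 for each row, row after row: the shift along the world's x, y, z in cm, then the turn about the world's z in degrees, then the closure, from 0 (fully open) to 1 (shut). In form: [dx, dy, dz, spin, gripper, dx, dy, dz, spin, gripper, ...]. A call has 1 to 12 rows; each row is the pose to reach, as a shift and turn from the pose commanded when the call began; what a row does not reach only later rows make up. A row lasts 1/8 s, in which the tool goes at most 62.5 mm and 10.7 degrees, less where a joint would pass 70% of its speed; a pose out of reach is approached as far as the arm can. A call with a gripper value outside its range is refused whole. The fingers move at their own pace and stop on an object; "squeeze" is the grip in N (left out, the last holds). Time passes only in rows, so rows that repeat a pose let the fingers close. It gives the time, the measured TCP pose, the force and the opening at its end, in the units of the state.
- status.sense(): the state, without advancing time (a new reading comes with each control period).
- cams.capture(name): name is "scene" or "top" or "wrist"; returns a dict with "image" (420x560x3 uint8, blue, green, red), "fx", "fy", "cx", "cy" (pixels), "cam_to_world" (4x4, takes a point from camera to world coordinates). Camera axes: x right, y up, looking along -z (the intrinsics and any distortion apply to the point x, -y, -z); pixel columns grow to the right and rows downward; lengths in m; the calibration is good to about 2 mm. A picture is of the moment at which its call begins. There is no depth.
- finish_job(): hands the job in, once; it reports no verdict.
The state is a dict: "t": time; "q": joint angles; "joint_velocities": joint speeds; "joint_torque": joint torques, N m; "position": TCP position; "orientation": TCP orientation; "ft_force": force on the tool from outside, world axes, zero at the start; "wrist_torque": the same for the moment, N m; "finger_gap": finger opening in m.
Only numpy, scipy, OpenCV 4.12 (cv2) and the standard library are available. Lean on these libraries where they do the work, as an engineer would, in place of code of your own. Each camera call takes 0.05 s, during which the arm holds its last target.

## Task

The tall metal pillar is jammed aslant in a back corner of the green parts bin. Pull it free and stand it upright on its wide foot on the table, in the middle of the coil hoop that lies there, setting it down rather than dropping it. Leave the hoop where it lies and do not disturb the short pillar that already stands on the table.

Things in the scene. Friction and masses are not known exactly. Their poses are not given: they have to be found in the camera images.
- pillar: Tall round pillar, 130 mm in all: bright aluminium stem, 26 mm diameter, on a dark steel foot disc, 48 mm diameter, 10 mm thick; 0.15 to 0.31 kg. Origin: centre of the foot's underside; z runs up the stem. At first it leans about 35 degrees in a bin corner, its stem sticking out above the walls, a felt roller lodged by the raised edge of its foot. A light pull along its axis frees it.
- bin: Green open parts bin, 148 x 116 mm, fixed to the table. Origin: centre of its underside; x points to the high back wall, z up. Back and side walls are 70 mm high, 7 mm thick; front wall (-x) 33 mm high; floor 2 mm thick. The pillar leans into the corner of the back (+x) and +y walls. A felt roller and a black cap lie in it too.
- hoop: Thin orange and white coil hoop lying flat and loose on the table: 210 mm outer and about 195 mm inner diameter, 15 mm high. Origin: its centre, at table level; z up.
- short_pillar: Short pillar of the same make, 70 mm high, stem 22 mm, foot 40 mm in diameter, standing loose on the table beyond the bin. Origin: centre of the foot's underside; z up. A bystander.
There are look-alikes about, which are no part of the job. What is shaped like the pillar but yellow is not meant.

How it is judged:
By the outcome, as a careful person would: the job done as asked, in the order asked, and still so for the second after the job is handed in, with the robot touching nothing.
It also fails if it takes over 35 s, if anything falls off the work surface, if the arm or the gripper's body presses on something with over 40 N, if the wrist force passes 120 N, or if a joint passes its speed limit or range.

## Working session

There is one attempt and no reset: what is moved stays moved. The work goes in short steps, Python scripts to look and compute and a tool call to move; the robot and the scene stay as the last step left them, time stands still between calls to the robot, and variables do not carry over. Pictures are saved under pics/ and viewed, and the job is handed in when it is done.

Besides the shell and the picture viewer there is one more tool, called after ">>>" in YAML: its name, and indented under it one key for each argument. step_arm: Moves the arm, as the interface text tells. Its arguments: {"type":"object","properties":{"moves":{"type":"array","items":{"type":"number"}},"squeeze":{"type":"number"}},"required":["moves"]}

```bash
mkdir -p pics; ls; python3 - <<'E'
from cell import status,cams,bot
import cv2,json,numpy as np
print(status.sense()); print([a for a in dir(bot) if a[0]!='_'])
for n in ["scene","top","wrist"]:
    c=cams.capture(n); cv2.imwrite(f"pics/{n}0.png",c["image"])
    print(n,c["fx"],c["fy"],c["cx"],c["cy"],[k for k in c if k!='image']); print(np.round(c["cam_to_world"],4).tolist())
E
```

```text
pics
{'t': 0.0, 'q': array([ 1.18446779e+00,  3.07562876e-01,  1.50771425e+00,  5.19810470e-06,
        1.32840047e+00, -7.34831797e-02]), 'joint_velocities': array([ 0.00186379, -0.00154715,  0.00057542, -0.00139993, -0.00047486,
       -0.00073149]), 'joint_torque': array([ 3.52502493e-04, -4.57553959e+01, -2.51915878e+01,  1.12540058e-04,
        1.34993397e-02,  1.57914394e-05]), 'position': array([0.17670552, 0.54641554, 0.23037144]), 'orientation': array([ 0.57116094, -0.41638931,  0.57241542,  0.41561486]), 'ft_force': array([-1.28846786,  0.65499311,  0.27646738]), 'wrist_torque': array([-0.05536318,  0.00781013, -0.01281176]), 'finger_gap': 0.08533951631041968}
['IKError', 'grip_point_offset']
scene 415.0421210854233 415.0421210854233 283.03012161579085 204.97933733027438 ['fx', 'fy', 'cx', 'cy', 'cam_to_world']
[[0.9271, -0.1893, 0.3235, 0.9279], [0.3746, 0.4966, -0.7829, -0.7469], [-0.0124, 0.8471, 0.5314, 0.573], [0.0, 0.0, 0.0, 1.0]]
top 439.2702714127536 439.2702714127536 284.74293989137396 209.6018884118358 ['fx', 'fy', 'cx', 'cy', 'cam_to_world']
[[-0.0094, 0.9824, -0.1868, 0.4527], [-0.9999, -0.01, -0.0025, -0.0208], [-0.0043, 0.1868, 0.9824, 1.0611], [0.0, 0.0, 0.0, 1.0]]
wrist 330.9277715556735 330.9277715556735 274.00671880461607 201.04872691445394 ['fx', 'fy', 'cx', 'cy', 'cam_to_world']
[[0.3066, -0.9148, -0.263, 0.1107], [0.9518, 0.2943, 0.0858, 0.5687], [-0.0011, -0.2766, 0.961, 0.374], [0.0, 0.0, 0.0, 1.0]]
```

View pics/scene0.png

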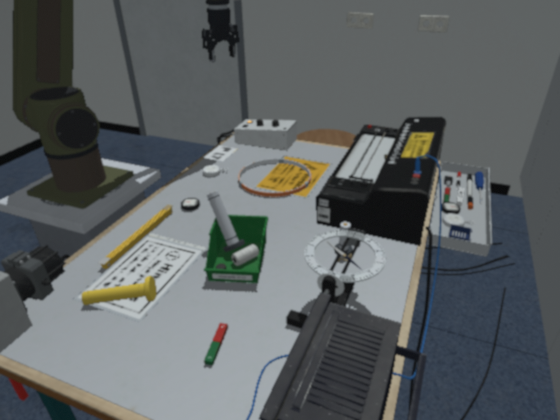

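View pics/top0.png

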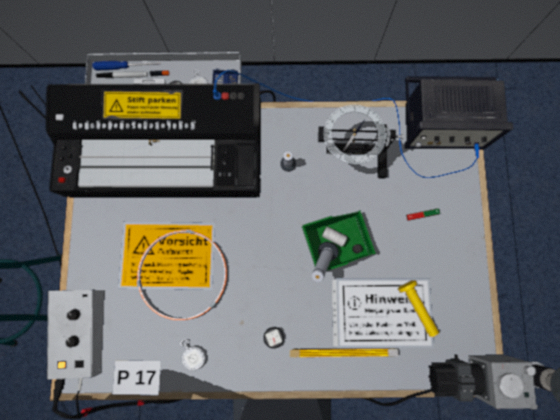

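View pics/wrist0.png

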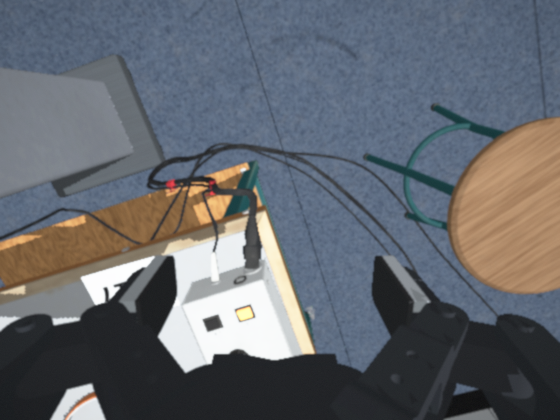

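```bash
python3 - <<'E'
import cv2,numpy as np
a=cv2.imread("pics/top0.png")[195:295,270:400]; b=cv2.imread("pics/scene0.png")[170:300,180:310]
cv2.imwrite("pics/cropA.png",cv2.resize(a,None,fx=6,fy=6,interpolation=cv2.INTER_CUBIC))
cv2.imwrite("pics/cropB.png",cv2.resize(b,(600,600),interpolation=cv2.INTER_CUBIC))
E
```

```text
(no output)
```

View pics/cropA.png

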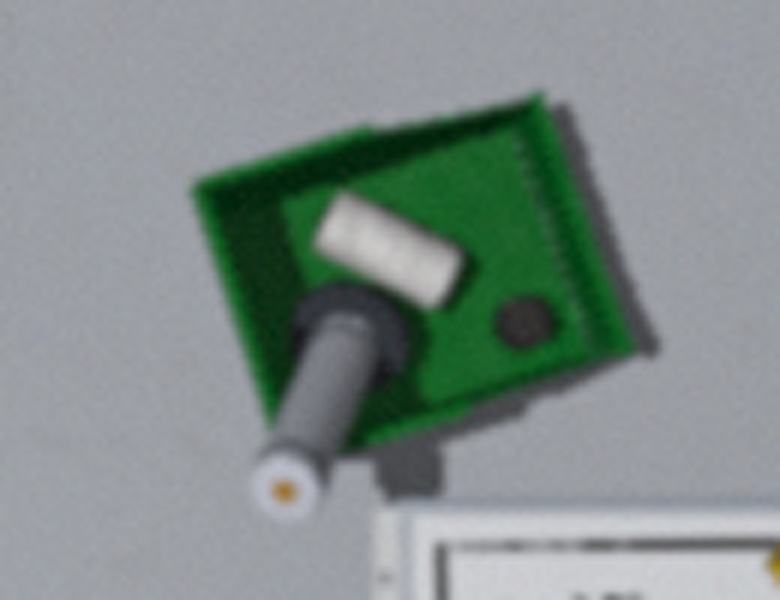

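View pics/cropB.png

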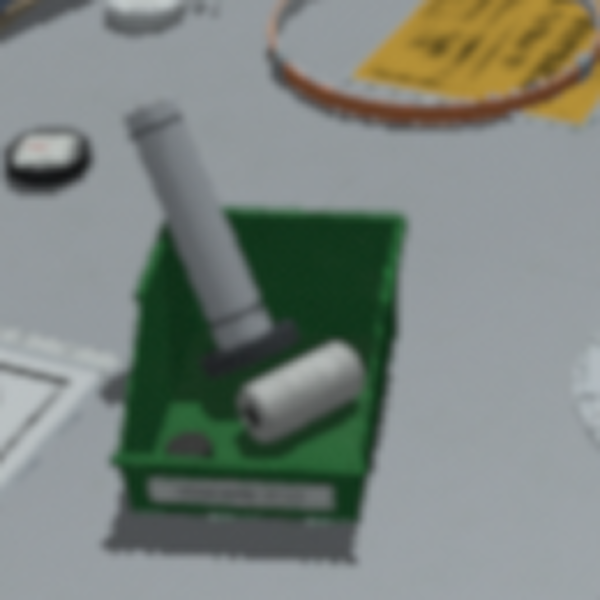

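The candidates (top view pixels) are:
- Leaning aluminium pillar in the bin: stem top (318,276), foot (329,251).
- Yellow look-alike: (420,310).
- Short pillar: (288,160).
- White felt roller: (334,237).

The crops confirm the grey pillar with the dark foot, and that is my choice. Next I measure it.

```bash
cat > h.py <<'E'
import numpy as np,cv2
from scipy.optimize import least_squares
def proj(c,P):
    P=np.atleast_2d(P); T=np.linalg.inv(c["cam_to_world"]); p=P@T[:3,:3].T+T[:3,3]
    return np.c_[c["cx"]+c["fx"]*p[:,0]/-p[:,2], c["cy"]-c["fy"]*p[:,1]/-p[:,2]]
def ray(c,u,v):
    M=c["cam_to_world"]; d=M[:3,:3]@np.array([(u-c["cx"])/c["fx"],-(v-c["cy"])/c["fy"],-1]); return M[:3,3],d
def onplane(c,u,v,z):
    o,d=ray(c,u,v); return o+d*(z-o[2])/d[2]
def circ(o,ax,r,n=40):
    ax=ax/np.linalg.norm(ax); a=np.cross(ax,[0.3,1,0.2]); a/=np.linalg.norm(a); b=np.cross(ax,a)
    t=np.linspace(0,2*np.pi,n); return o+r*(np.cos(t)[:,None]*a+np.sin(t)[:,None]*b)
def model(x): # base xyz, lean vec horizontal
    ax=np.array([x[3],x[4],np.sqrt(1-x[3]**2-x[4]**2)]); return np.array(x[:3]),ax
def draw(c,x,im=None,s=1):
    b,ax=model(x); im=c["image"].copy() if im is None else im
    for o,r,col in [(0,.024,(0,0,255)),(.01,.024,(0,0,255)),(.01,.013,(255,0,0)),(.13,.013,(255,0,0))]:
        cv2.polylines(im,[np.round(proj(c,circ(b+o*ax,ax,r))*16).astype(int)],True,col,1,cv2.LINE_AA,4)
    return im
E
python3 - <<'E'
from h import *
from cell import cams
T=cams.capture("top");S=cams.capture("scene")
obs=[(T,.13,317.5,276.2),(S,.13,212.9,194.3),(T,.01,328.7,250.8),(S,.005,234.2,245.2)]
def f(x):
    b,ax=model(x); return np.concatenate([proj(c,b+o*ax)[0]-[u,v] for c,o,u,v in obs])
r=least_squares(f,[.42,-.1,.02,-.4,.2]); x=r.x
b,ax=model(x); print(np.round(x,4),np.round(r.fun,2),"lean",np.degrees(np.arccos(ax[2])),"az",np.degrees(np.arctan2(ax[1],ax[0])))
for n,c in(("T",T),("S",S)):
    im=draw(c,x)
    u,v=proj(c,b+.06*ax)[0].astype(int); cv2.imwrite(f"pics/fit{n}.png",cv2.resize(im[v-50:v+50,u-50:u+50],(600,600),interpolation=cv2.INTER_NEAREST))
# hoop: orange/white ring top view
im=T["image"]; cv2.imwrite("pics/hoopT.png",cv2.resize(im[220:330,125:240],None,fx=5,fy=5,interpolation=cv2.INTER_CUBIC))
E
```

```text
[ 0.5559 -0.1236  0.0125 -0.5211  0.289 ] [-0.33 -0.37 -0.91 -0.9  -0.28 -0.22  0.13  1.07] lean 36.57380004456409 az 150.9872828540479
```

```bash
cd pics; python3 -c "
import cv2,numpy as np
cv2.imwrite('fitTS.png',cv2.resize(np.hstack([cv2.imread('fitT.png'),cv2.imread('fitS.png')]),(800,400)))"
```

```text
(no output)
```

View pics/fitTS.png

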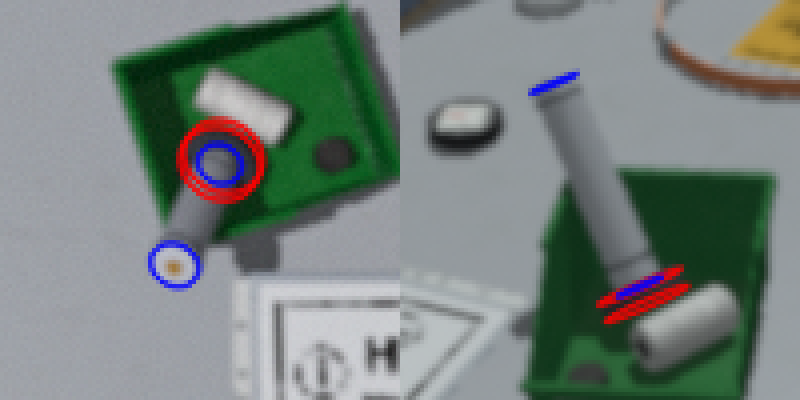

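View pics/hoopT.png

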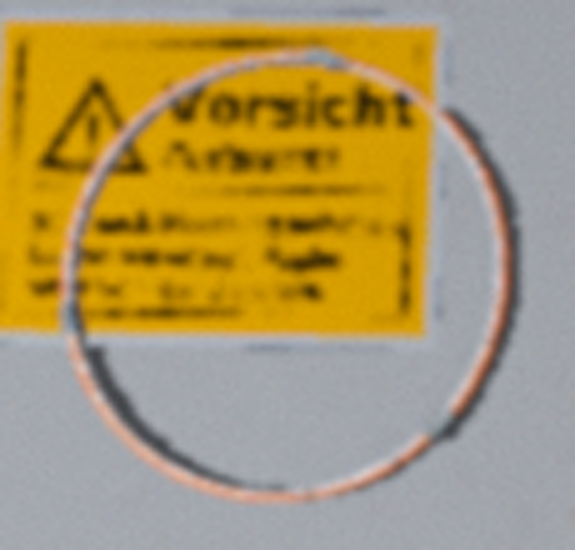

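```bash
python3 - <<'E'
from h import *
from cell import cams
T=cams.capture("top");S=cams.capture("scene")
obs=[(T,.13,317.5,276.2),(S,.13,212.9,193.9),(T,.01,328.7,250.8),(S,.005,234.2,245.2)]
def f(x):
    b,ax=model(x); l=np.arccos(ax[2])
    return np.concatenate([proj(c,b+o*ax)[0]-[u,v] for c,o,u,v in obs]+[[(b[2]-.002-.024*np.sin(l))/.001,(np.degrees(l)-35)/1.5]])
r=least_squares(f,[.55,-.12,.02,-.5,.3]); x=r.x
b,ax=model(x); print(np.round(x,4),np.round(r.fun,2),"lean",np.degrees(np.arccos(ax[2])),"az",np.degrees(np.arctan2(ax[1],ax[0])))
for h in(.09,.1,.105,.11,.13):print(h,np.round(b+h*ax,4))
# bin top corners (walls 70mm): top view crop pixels
g=lambda u,v,z:onplane(T,270+u/6,195+v/6,z)
for p in[(197,188),(272,440)]: print("backcorner",np.round(g(*p,.07),3))
# hoop
def hf(p):
    pass
im=T["image"].astype(int); B,G,R=im[...,0],im[...,1],im[...,2]
c0=onplane(T,182.7,275,.0125); print("hoop",c0)
out=T["image"].copy();so=S["image"].copy()
from itertools import product
c0[2]=0
for c,o in((T,out),(S,so)):
    for r_,z in((.105,.015),(.0975,.015),(.105,0)):
        cv2.polylines(o,[np.round(proj(c,circ(c0+[0,0,z],np.array([0,0,1.]),r_,90))*16).astype(int)],True,(0,255,0) if z else (255,0,255),1,cv2.LINE_AA,4)
a=cv2.resize(draw(T,x,out)[215:335,120:340],(800,436),interpolation=cv2.INTER_CUBIC)
b_=cv2.resize(draw(S,x,so)[150:260,190:340],(800,587),interpolation=cv2.INTER_CUBIC)
cv2.imwrite("pics/h1.png",a);cv2.imwrite("pics/h2.png",b_)
E
```

```text
[ 0.5559 -0.124   0.0154 -0.5147  0.2865] [ 0.14 -0.82 -0.95 -1.67  0.05 -0.35 -0.07  0.13 -0.7   0.73] lean 36.08828212978245 az 150.89604046823766
0.09 [ 0.5096 -0.0982  0.0882]
0.1 [ 0.5044 -0.0954  0.0962]
0.105 [ 0.5019 -0.0939  0.1003]
0.11 [ 0.4993 -0.0925  0.1043]
0.13 [ 0.489  -0.0868  0.1205]
backcorner [ 0.602 -0.059  0.07 ]
backcorner [ 0.507 -0.086  0.07 ]
hoop [0.49710236 0.22467493 0.0125    ]
```

View pics/h1.png

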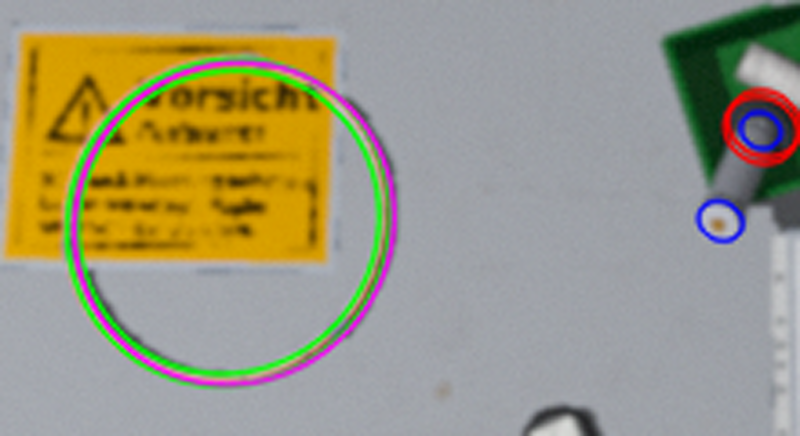

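View pics/h2.png

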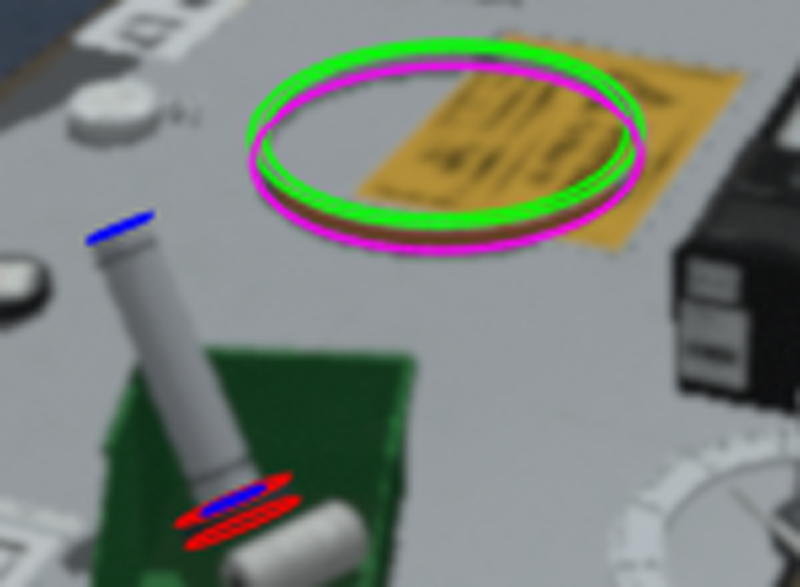

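```bash
python3 - <<'E'
from cell import status,bot
import numpy as np
from scipy.spatial.transform import Rotation as R
s=status.sense(); q=s["orientation"]; M=R.from_quat([q[1],q[2],q[3],q[0]]).as_matrix()
print(np.round(M,3), "jaw az",np.degrees(np.arctan2(M[1,2],M[0,2])),bot.grip_point_offset,s["position"],s["t"])
E
```

```text
[[-0.    -0.951  0.308]
 [-0.001  0.308  0.951]
 [-1.     0.    -0.001]] jaw az 72.07795502455747 -0.0187 [0.17691106 0.54694696 0.23107207] 0.35
```

>>> step_arm:
  moves: [5,-5,0,-10,0,10,-10,0,-20,0,15,-15,0,-30,0,20,-20,0,-40,0,24,-25,0,-50,0,27,-30,0,-60,0,28.5,-36,0,-70,0,30,-42,0,-80,0,31,-48,0,-90,0,32,-54,0,-100,0,32.6,-60,0,-101,0,32.6,-64.2,0,-101,0]

```text
t: 1.85
position: [0.5034, -0.0964, 0.2315]
orientation: [0.685, 0.177, 0.684, -0.177]
ft_force: [0.8, -0.3, -0.8]
finger_gap: 0.0858
```

```bash
python3 - <<'E'
from h import *
from cell import cams,status
x=[0.5559,-0.124,0.0154,-0.5147,0.2865]
W=cams.capture("wrist"); im=draw(W,x); cv2.imwrite("pics/w1.png",im)
s=status.sense(); print(s["position"],s["q"])
E
```

```text
[ 0.50386874 -0.10459185  0.23160509] [-0.28157802  0.22084027  1.63030408 -0.00747028  1.28681347  0.22935564]
```

View pics/w1.png

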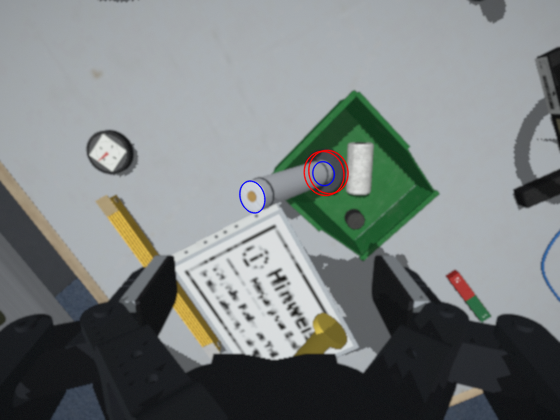

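>>> step_arm:
  moves: [0,0,-4,0,0,0,0,-6,0,0,0,0,-8,0,0,0,0,-8,0,0,0,0,-8,0,0]

```text
t: 2.52
position: [0.5034, -0.0942, 0.1519]
orientation: [0.685, 0.177, 0.684, -0.177]
ft_force: [-0.6, -0.5, 0.5]
finger_gap: 0.0859
```

>>> step_arm:
  moves: [0,0,-3,0,0,0,0,-5.5,0,0,0,0,-7,0,0,0,0,-7,0,0,0,0,-7,0,0]
  squeeze: 20

```text
t: 3.15
position: [0.5039, -0.0944, 0.0822]
orientation: [0.685, 0.177, 0.684, -0.177]
ft_force: [0.2, 0.3, 0.7]
finger_gap: 0.0852
```

```bash
python3 - <<'E'
from h import *
from cell import cams
W=cams.capture("wrist")["image"];S=cams.capture("scene")["image"]
cv2.imwrite("pics/w2.png",W[100:420]);cv2.imwrite("pics/s2.png",cv2.resize(S[130:300,150:330],(720,600+80))[:600])
E
```

```text
(no output)
```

View pics/w2.png

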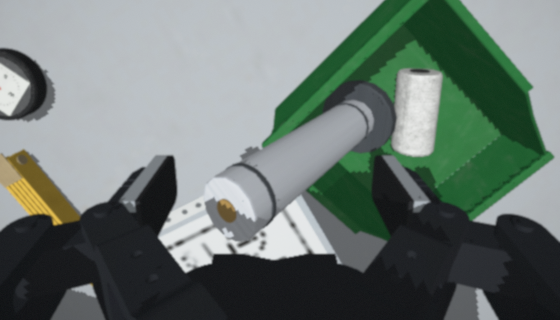

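View pics/s2.png

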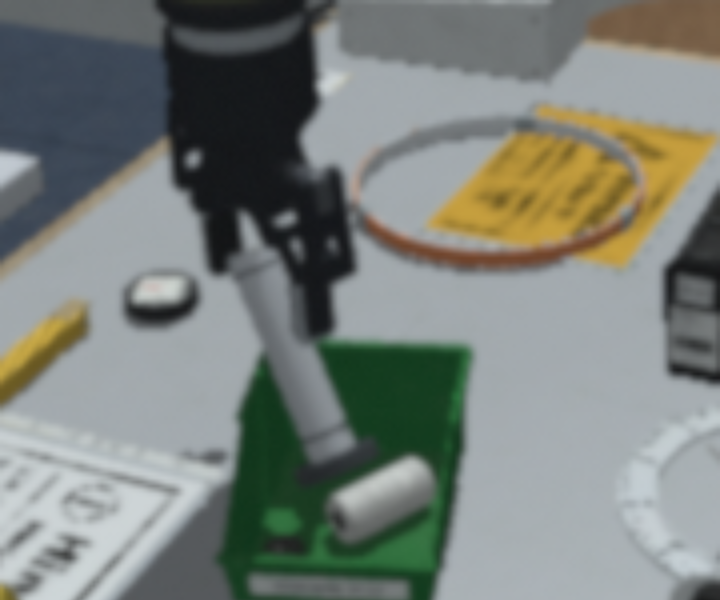

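The open jaws straddle the stem (top at (225,205) in the wrist crop) in its lean plane, and the finger tips are clear of the walls. I'll close gently.

>>> step_arm:
  moves: [0,0,0,0,0.3,0,0,0,0,0.4,0,0,0,0,0.5,0,0,0,0,0.55,0,0,0,0,0.6,0,0,0,0,0.65]
  squeeze: 20

```text
t: 4.0
position: [0.5047, -0.0947, 0.0828]
orientation: [0.686, 0.177, 0.683, -0.177]
ft_force: [-0.2, 0.7, 7.8]
finger_gap: 0.0471
```

```bash
python3 - <<'E'
from h import *
from cell import cams,status
W=cams.capture("wrist")["image"];S=cams.capture("scene")["image"]
cv2.imwrite("pics/w3.png",W[100:420]);cv2.imwrite("pics/s3.png",cv2.resize(S[130:300,150:330],(720,600+80))[:600])
s=status.sense();print(s["ft_force"],s["wrist_torque"],s["finger_gap"])
E
```

```text
[-0.23451156 -0.31538055  8.01660954] [-0.10854647 -0.17765589 -0.04109732] 0.046946096098210745
```

View pics/w3.png

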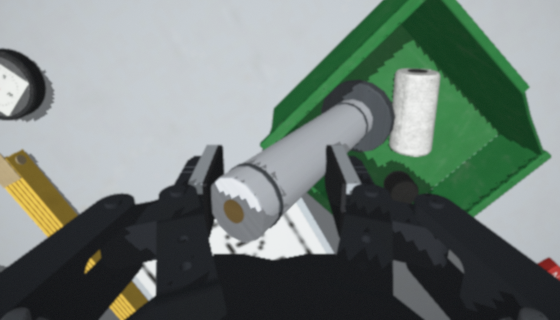

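View pics/s3.png

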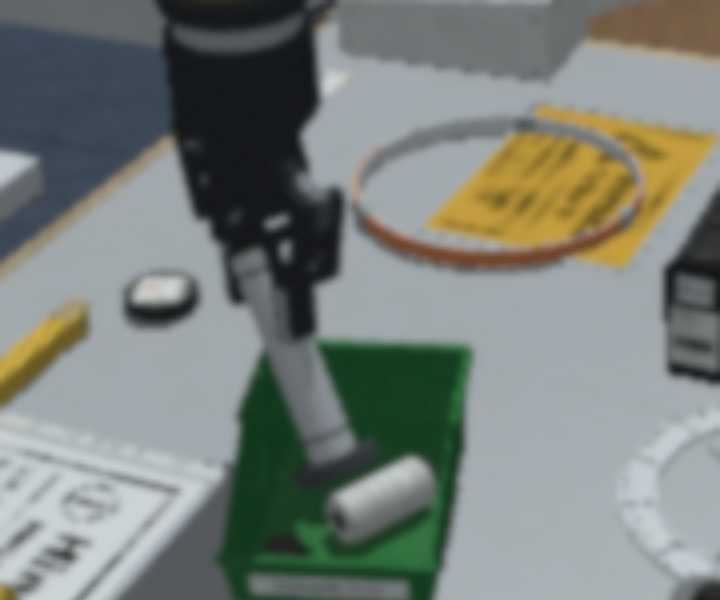

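>>> step_arm:
  moves: [-0.3,0.15,0.4,0,0.7,-0.6,0.3,0.9,0,0.7,-0.9,0.5,1.4,0,0.7,-1.2,0.7,2,0,0.7,-1.5,0.85,2.5,0,0.7]
  squeeze: 30

```text
t: 4.72
position: [0.4997, -0.0911, 0.1092]
orientation: [0.694, 0.175, 0.676, -0.178]
ft_force: [16.6, -10.1, -11.4]
finger_gap: 0.0348
```

```bash
cat > look.py <<'E'
import sys
from h import *
from cell import cams,status
n=sys.argv[1]
W=cams.capture("wrist")["image"];S=cams.capture("scene")["image"]
cv2.imwrite(f"pics/w{n}.png",W[100:420]);a=cv2.resize(S[110:300,150:330],(568,600)); cv2.imwrite(f"pics/s{n}.png",a)
s=status.sense();print(s["t"],s["position"],s["ft_force"],s["wrist_torque"],s["finger_gap"])
E
python3 look.py 4
```

```text
4.825 [ 0.49986729 -0.09087465  0.11004624] [12.81438725 -8.53221871 -1.42800233] [-2.12742313 -3.13141396 -0.04094926] 0.034836406326638064
```

View pics/w4.png

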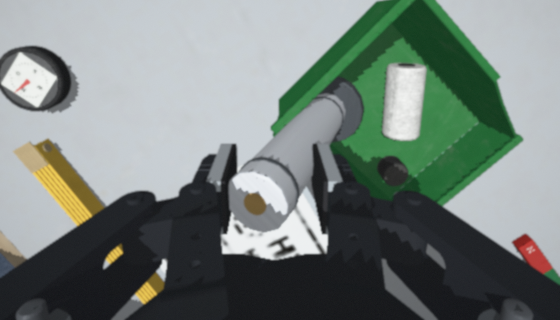

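View pics/s4.png

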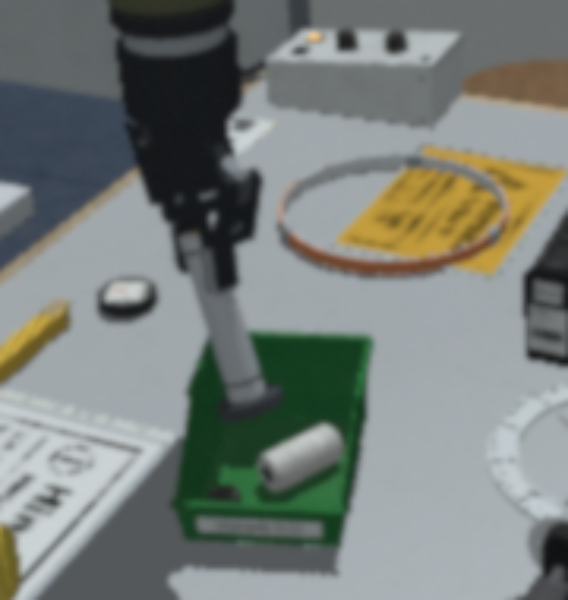

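>>> step_arm:
  moves: [0.5,-0.3,0.4,0,0.7,1,-0.6,0.8,0,0.7,1.5,-0.9,1.5,0,0.7,2,-1.2,2.2,0,0.7,2,-1.2,3,0,0.7]
  squeeze: 30

```text
t: 5.45
position: [0.5125, -0.0998, 0.1371]
orientation: [0.688, 0.176, 0.682, -0.177]
ft_force: [7.3, -3.7, -6.4]
finger_gap: 0.0301
```

```bash
python3 look.py 5
```

```text
5.55 [ 0.51273104 -0.09979642  0.13805931] [ 4.91379381 -4.05463748  1.34463545] [-0.79045251 -1.38714878 -0.00277538] 0.030143241219611427
```

View pics/w5.png

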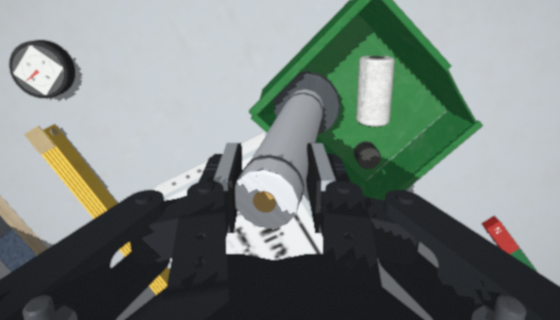

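View pics/s5.png

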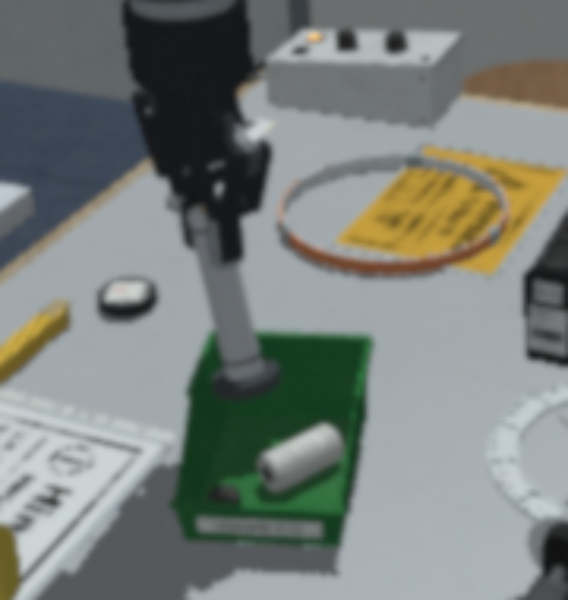

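>>> step_arm:
  moves: [0.6,-0.3,0.6,0,0.7,1.2,-0.6,1.2,0,0.7,1.2,-0.6,2.5,0,0.7,1.2,-0.6,4.5,0,0.7,1.2,-0.6,7,0,0.7,1.2,-0.6,9,0,0.7,1.2,-0.6,9,0,0.7]
  squeeze: 40

```text
t: 6.42
position: [0.5205, -0.1039, 0.2273]
orientation: [0.686, 0.177, 0.684, -0.177]
ft_force: [0.1, -0.1, -2.5]
finger_gap: 0.0261
```

```bash
python3 look.py 6
```

```text
6.525 [ 0.51908654 -0.10345506  0.22541675] [-0.70052684  0.80981627 -2.03732545] [-0.01646316 -0.00578165  0.0106099 ] 0.025849924459067457
```

View pics/w6.png

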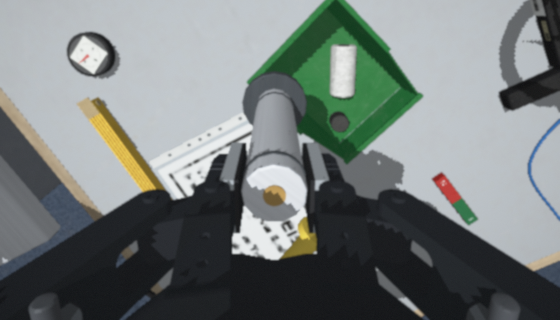

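View pics/s6.png

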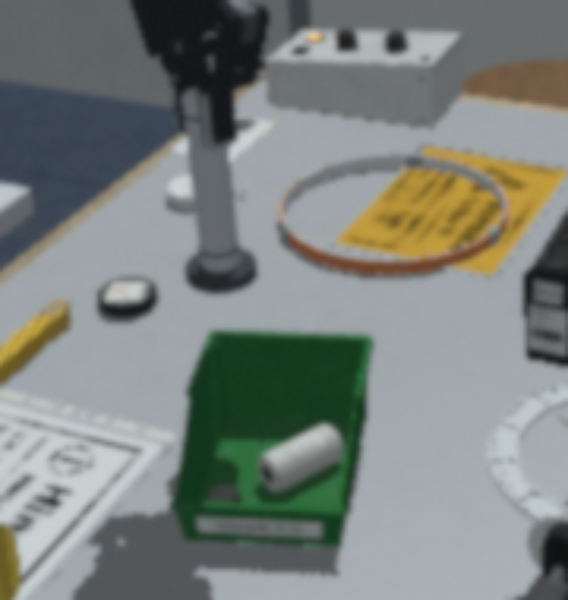

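>>> step_arm:
  moves: [0,1.5,0,0,0.7,0,4,0,0,0.7,-0.5,8,0,0,0.7,-1,12,0,0,0.7,-1.5,16,0,0,0.7,-2,20,0,0,0.7,-2.2,24,0,0,0.7,-2.2,28,0,0,0.7,-2.2,31,0,0,0.7,-2.2,32.5,0,0,0.7,-2.2,32.8,0,0,0.7,-2.2,32.8,0,0,0.7]
  squeeze: 40

```text
t: 8.02
position: [0.4976, 0.2236, 0.2259]
orientation: [0.684, 0.176, 0.685, -0.177]
ft_force: [-0.9, -0.3, -3.1]
finger_gap: 0.0253
```

```bash
python3 - <<'E'
from h import *
from cell import cams,status
T=cams.capture("top");S=cams.capture("scene");W=cams.capture("wrist")
cv2.imwrite("pics/t7.png",cv2.resize(T["image"][190:350,100:300],(750,600),interpolation=cv2.INTER_CUBIC))
cv2.imwrite("pics/s7.png",cv2.resize(S["image"][80:230,190:340],(600,600),interpolation=cv2.INTER_CUBIC))
cv2.imwrite("pics/w7.png",W["image"])
s=status.sense();print(s["t"],s["position"],s["ft_force"],s["finger_gap"])
E
```

```text
8.175 [0.4979256  0.22321533 0.22628287] [ 0.37005439 -0.0570757  -2.7646964 ] 0.02579626422364758
```

View pics/s7.png

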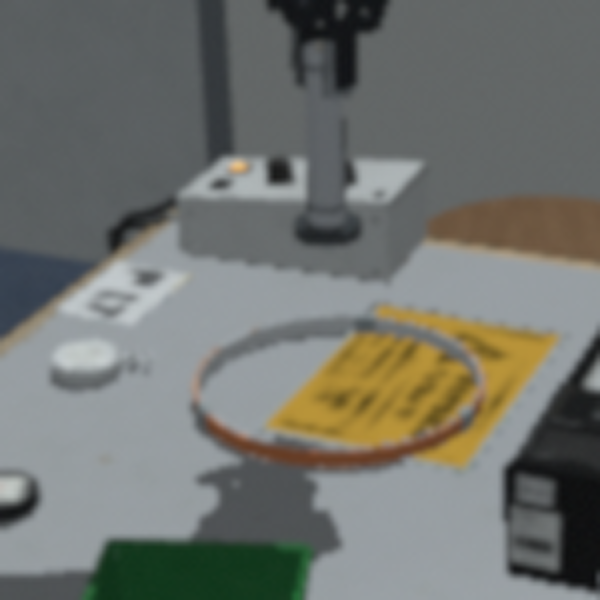

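View pics/w7.png

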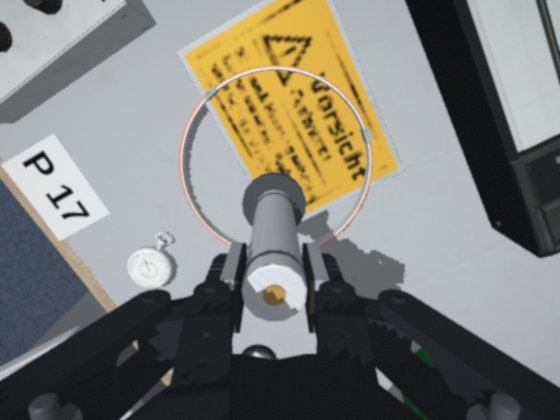

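View pics/t7.png

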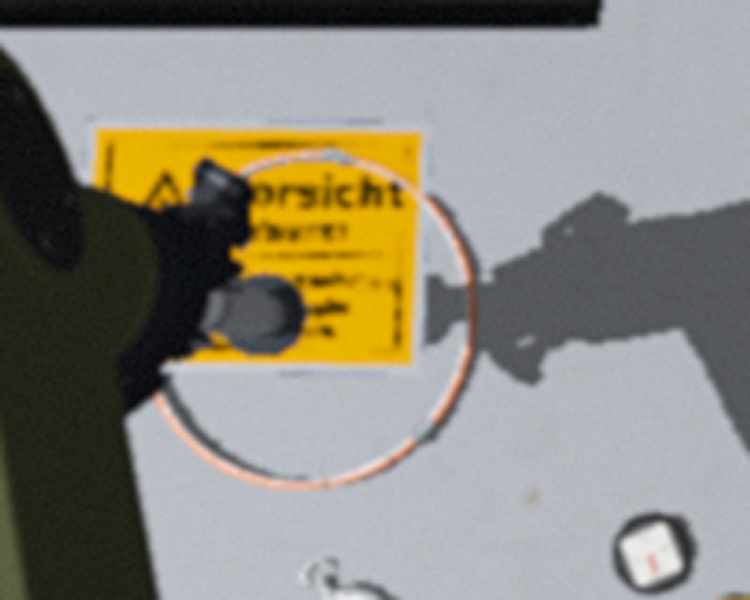

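```bash
python3 - <<'E'
from h import *
from cell import cams,status
T=cams.capture("top");S=cams.capture("scene");W=cams.capture("wrist")
obs=[(T,.006,169.9,273.7),(S,.006,272,136.8),(S,.13,269.5,90.5),(W,.006,274,200),(W,.13,274,290)]
def f(x):
    b,ax=model(x)
    return np.concatenate([proj(c,b+o*ax)[0]-[u,v] for c,o,u,v in obs])
r=least_squares(f,[.5,.22,.14,0.,0.],loss="soft_l1"); x=r.x
print(np.round(x,4),np.round(f(x),1),"tilt deg x,y",np.degrees(x[3:5]))
a=draw(S,x)[80:230,190:340];b=draw(W,x)[120:320,180:380]
cv2.imwrite("pics/f8.png",np.hstack([cv2.resize(a,(400,400)),cv2.resize(b,(400,400))]))
E
```

```text
[ 0.4993  0.2251  0.1221 -0.0056 -0.0154] [-0.1 -1.9  0.9 -0.2  1.6  1.4 -0.4  0.4 -0.1  0.1] tilt deg x,y [-0.32207533 -0.88519188]
```

View pics/f8.png

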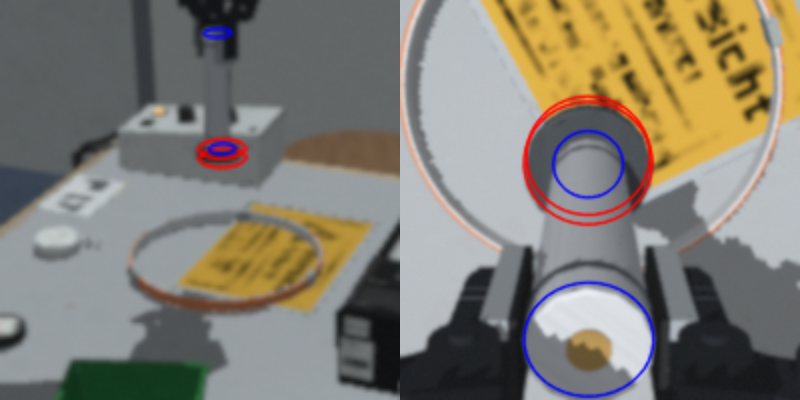

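>>> step_arm:
  moves: [0,0,-1.5,0,0.7,0,0,-4,0,0.7,-0.1,0,-6.5,0,0.7,-0.1,0,-8.5,0,0.7,-0.2,0,-9.7,0,0.7,-0.2,0,-10.2,0,0.7,-0.2,0,-10.2,0,0.7]

```text
t: 9.2
position: [0.4961, 0.2243, 0.1242]
orientation: [0.685, 0.177, 0.685, -0.177]
ft_force: [0.7, 0.0, -2.5]
finger_gap: 0.0257
```

```bash
python3 - <<'E'
from h import *
from cell import cams,status
S=cams.capture("scene");W=cams.capture("wrist")
s=status.sense();print(s["t"],s["position"],s["ft_force"],s["finger_gap"])
p=s["position"]
a=S["image"][100:220,210:330]
cv2.imwrite("pics/f9.png",np.hstack([cv2.resize(a,(400,400),interpolation=cv2.INTER_CUBIC),cv2.resize(W["image"][120:320,180:380],(400,400))]))
E
```

```text
9.3 [0.49658537 0.22448115 0.12497511] [-0.20563173  1.14983469 -2.74975216] 0.025699971509068366
```

View pics/f9.png

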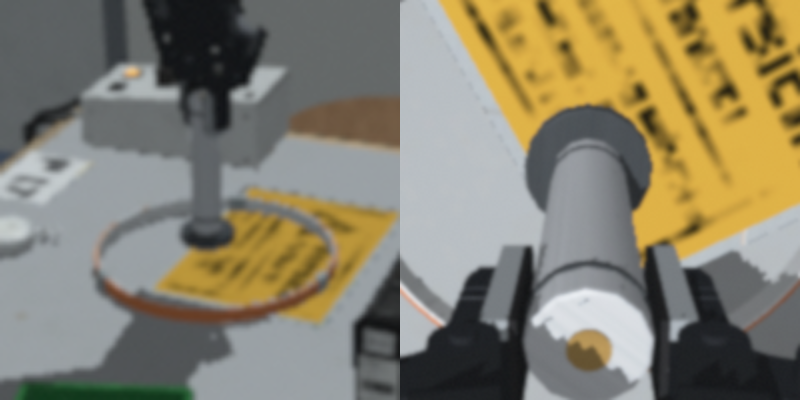

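>>> step_arm:
  moves: [0,0,-0.5,0,0.7,0,0,-1,0,0.7,0,0,-1.2,0,0.7,0,0,-1.4,0,0.7,0,0,-1.4,0,0.7]

```text
t: 9.93
position: [0.4958, 0.2242, 0.1101]
orientation: [0.685, 0.177, 0.685, -0.177]
ft_force: [-0.0, -0.1, -2.2]
finger_gap: 0.0256
```

>>> step_arm:
  moves: [0,0,-0.2,0,0.7,0,0,-0.4,0,0.7,0,0,-0.6,0,0.7]

```text
t: 10.3
position: [0.4959, 0.2243, 0.1042]
orientation: [0.685, 0.177, 0.685, -0.177]
ft_force: [0.0, 0.5, -2.4]
finger_gap: 0.0259
```

```bash
cat > l2.py <<'E'
from h import *
from cell import cams,status
S=cams.capture("scene");W=cams.capture("wrist")
s=status.sense();print(s["t"],s["position"],s["ft_force"],s["finger_gap"])
p=s["position"]
import sys
a=S["image"][100:220,210:330]
cv2.imwrite(f"pics/f{sys.argv[1]}.png",np.hstack([cv2.resize(a,(400,400),interpolation=cv2.INTER_CUBIC),cv2.resize(W["image"][120:320,180:380],(400,400))]))
E
python3 l2.py 10
```

```text
10.4 [0.49573446 0.22417382 0.10401553] [ 0.34420801 -0.58723509 -2.69323448] 0.025665337863339778
```

View pics/f10.png

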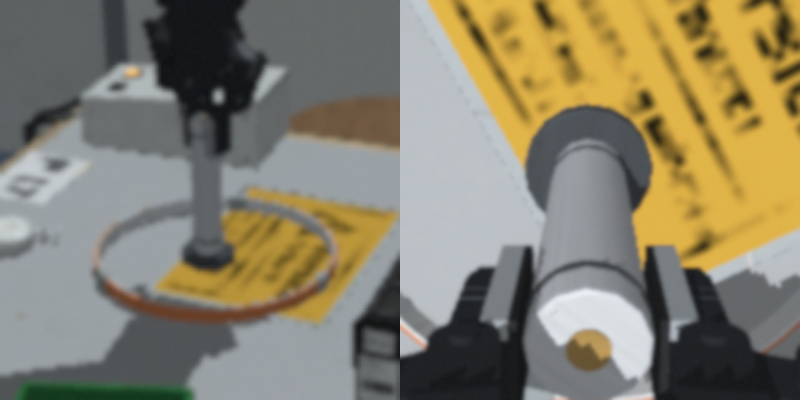

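>>> step_arm:
  moves: [0,0,-0.2,0,0.7,0,0,-0.4,0,0.7,0,0,-0.6,0,0.7]

```text
t: 10.78
position: [0.4967, 0.2247, 0.0997]
orientation: [0.685, 0.177, 0.684, -0.176]
ft_force: [-2.4, 0.2, 10.3]
finger_gap: 0.0257
```

>>> step_arm:
  moves: [0,0,-0.2,0,0.7,0,0,-0.4,0,0.7]

```text
t: 11.02
position: [0.4968, 0.225, 0.0963]
orientation: [0.685, 0.177, 0.684, -0.176]
ft_force: [-3.4, -0.3, 11.8]
finger_gap: 0.0258
```

>>> step_arm:
  moves: [0,0,-0.1,0,0.7,0,0,-0.2,0,0.7,0,0,-0.3,0,0.7]

```text
t: 11.4
position: [0.4968, 0.2253, 0.0935]
orientation: [0.685, 0.178, 0.684, -0.176]
ft_force: [-3.3, 1.3, 12.3]
finger_gap: 0.0257
```

```bash
python3 l2.py 11
```

```text
11.5 [0.49676681 0.22530668 0.09342058] [-2.93361797  1.60429159 10.36521587] 0.025638981947859393
```

View pics/f11.png

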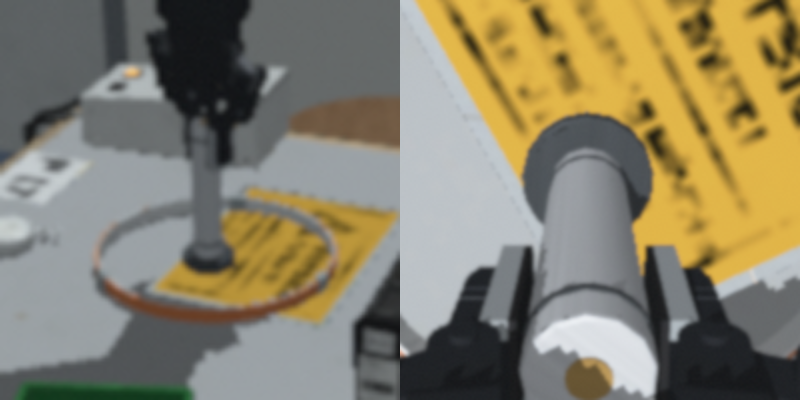

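The foot met the table at TCP z≈0.101 and the stem then slid slightly in the pads, so it is seated. I'll open slowly.

>>> step_arm:
  moves: [0,0,0.1,0,0.68,0,0,0.1,0,0.62,0,0,0.1,0,0.55,0,0,0.1,0,0.45,0,0,0.1,0,0.3,0,0,0.1,0,0.15,0,0,0.1,0,0,0,0,0.1,0,0]

```text
t: 12.5
position: [0.496, 0.2243, 0.0923]
orientation: [0.685, 0.177, 0.685, -0.177]
ft_force: [0.3, 0.2, -0.1]
finger_gap: 0.0853
```

```bash
python3 l2.py 12
```

```text
12.6 [0.49590484 0.22426162 0.09229395] [-0.31734915 -0.33864543 -0.60814019] 0.08549846450000817
```

View pics/f12.png

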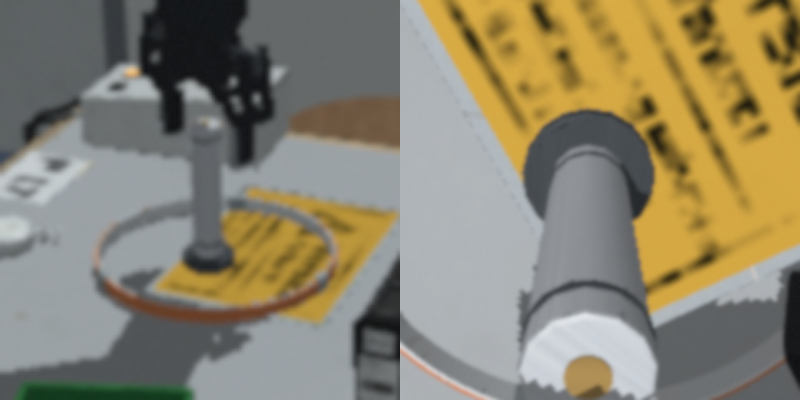

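Standing and free of the fingers. I'll retract straight up and then aside for the check.

>>> step_arm:
  moves: [0,0,1,0,0,0,0,3,0,0,0,0,6,0,0,0,0,10,0,0,0,0,14,0,0,0,0,15,0,0,-1,4,15,0,0,-3,9,15,0,0,-6,14,15,0,0,-9,17,15,0,0,-10,18,15,0,0,-10,18,15,0,0]

```text
t: 14.1
position: [0.3953, 0.4042, 0.2418]
orientation: [0.685, 0.176, 0.685, -0.176]
ft_force: [0.9, 0.4, -0.4]
finger_gap: 0.0856
```

```bash
python3 - <<'E'
from h import *
from cell import cams,status
T=cams.capture("top");S=cams.capture("scene")
s=status.sense();print(s["t"],s["position"],s["ft_force"])
x=[.497,.2247,0,0,0]
a=T["image"];b=S["image"]
cv2.imwrite("pics/t13.png",a);cv2.imwrite("pics/s13.png",b)
cv2.imwrite("pics/f13.png",np.hstack([cv2.resize(draw(T,x)[215:335,125:245],(400,400),interpolation=cv2.INTER_CUBIC),cv2.resize(draw(S,x)[110:220,215:325],(400,400),interpolation=cv2.INTER_CUBIC)]))
E
```

```text
14.2 [0.39660961 0.40332104 0.24204313] [0.49190203 0.16015687 0.04753081]
```

View pics/f13.png

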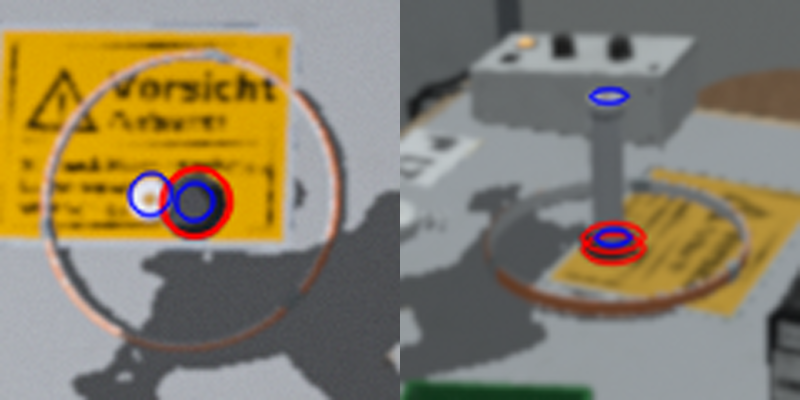

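View pics/t13.png

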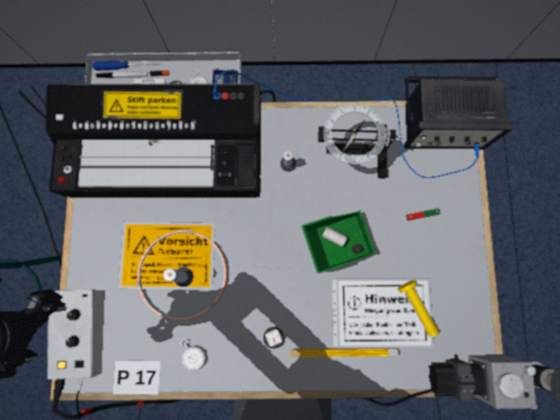

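The upright model lines up with the pillar: in the top view the foot sits at (183,276) and the hoop is still around (183,275). The short pillar is still at (288,160), and the gripper is well clear.

```bash
python3 -c "
from cell import finish_job
print(finish_job())"
```

```text
the job is handed in; nothing more can be done
None
```

The pillar now stands upright on its foot in the middle of the hoop, and I handed the job in at about 14.2 s of the 35 s allowed. I gripped the stem in its lean plane and pulled it out of the corner along its axis. The flat pads straightened it as it came free. I then carried it over, set it down slowly, opened the fingers and moved the arm away.

**Last checks:**
- **Position and uprightness:** in the top view, the outline of an upright pillar at the hoop centre (0.497, 0.225) matches the picture to about 2 mm.
- **Bystanders:** the hoop, the short pillar and the bin look unmoved.
- **Gripper:** open and well clear of everything.

**What was less clean:**
- **Camera disagreement:** the scene camera sits about 2 px off the model, as it did before the pillar was moved, so I take that as calibration error.
- **Pull-out:** the foot pressed on the bin corner, with up to about 22 N and just under 4 N m at the wrist.
- **Set-down:** the foot touched the table a little earlier than I allowed for. The stem slid about 7 mm in the pads at about 12 N before I released it.

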